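# Lock the cheese cutter's lever with its pin

### The job

Make the cheese cutter safe: swing its lever all the way down into the blue bracket, then take the red-gripped lock pin from the white dish and push it fully home through the bracket and the lever, from whichever side the jar leaves free. Let go of it, with the lever down and the pin in, and leave the jar, the butter pack, the cheese and the price label where they stand.

Things in the scene. Friction and masses are not known exactly. Their poses are not given: they have to be found in the camera images.
- cutter: Cheese cutter, fixed. Origin on the counter straight below the bracket's hole; x = axis of the pin hole (level), +y points from the bracket to the lever's hinge. White board: x -65 to 65, y -55 to 245 mm, 20 mm thick. Blue bracket: two upright cheeks 44 mm wide in y, tops 97 mm above the counter. Hinge posts at y = 180 mm, 100 mm tall.
- bracket_hole (a point): Centre of the bracket's hole line, midway between the cheeks, 75 mm above the counter; axes as the cutter. Each cheek is 8 mm thick (x = 11 to 19 mm either side) with a 16 mm through hole, chamfered 2 mm outside; outer faces 19 mm from here. The pin may enter from either side.
- lever_hinge (a point): Point on the lever's hinge axis (which is parallel to the cutter's x), 180 mm from the hole line along the cutter's +y, 75 mm above the counter; axes as the cutter.
- lever (a joint): Angle of the steel lever, rad: 0 = level, down in the bracket on its stop, its own 18 mm hole in line with the bracket's; grows as it swings up, to 1.1. Stiff hinge (0.7 N m friction): stays where left; under 8 N down on the handle moves it. Lever 14 mm thick, 26 mm deep (36 mm at its hole); a thin blade hangs 54 mm below its centre line between hinge and bracket.
- lever_grip (a point): On the centre line of the lever's round black handle (26 mm diameter, 85 mm long, in line with the lever), 255 mm from the hinge axis; the handle reaches 45 mm to the hinge side and 40 mm to the outer side of this point. Its y axis points along the lever to the hinge.
- dish: White rectangular dish, fixed, 280 mm (x) by 200 mm (y), rim 22 mm high, walls and floor 5 mm thick. Origin under its centre.
- pin: Loose lock pin, about 0.12 kg, in the dish: red square grip 22 x 22 x 58 mm (x = -58 to 0), then steel shaft, 12 mm diameter, 60 mm long (x = 0 to 60), tapering to 6 mm over its last 12 mm. Origin on the grip's underside at the shoulder; x points to the tip; the axis is 11 mm above the origin along z. Fully home, the shoulder rests on a cheek's outer face.
- pin_mid (a point): Point on the pin's axis, 19 mm past the shoulder towards the tip. With the pin fully home it coincides with bracket_hole.
- pin_tip (a point): The shaft's tip, on the pin's axis, 60 mm past the shoulder.
- jar: Glass jar, upright, 64 mm diameter, 115 mm tall, loose; it stands before one of the bracket's two sides and bars that side. Origin under its centre. Leave alone.
- butter: Yellow butter pack 56 x 84 mm, 28 mm high, loose, lying before the other side of the bracket, low enough to work above. Origin under its centre. Leave alone.
- label: Price label: black plate in a magenta frame, 70 mm wide (y), 36 mm deep (x), 74 mm tall, standing loose near the lever's handle end. Origin under its centre. Leave alone.
- cheese: Piece of cheese, loose, 38 mm (x) by 120 mm (y), 45 mm high, yellow with a brown rind at one end, lying in the dish beside the pin. Origin under its centre. Leave alone.

How it is judged:
On the way, in this order (a step that is already met when the one before it is completed fails the run):
1. the lever is down in the bracket, before the pin goes in (value of joint lever below 0.04 rad and distance between pin_mid and bracket_hole above 0.08 m), for 0.2 s.
2. the pin is home through both cheeks and the lever (value of joint lever below 0.04 rad and distance between pin_mid and bracket_hole below 0.008 m and angle between the x axis of pin and the x axis of cutter, either way round below 0.2 rad), for 0.2 s.
At the end, for the whole second after the job is handed in: Lever within 0.04 rad of its stop; pin through both cheeks and the lever, released and at rest, axis within 0.2 rad of the hole line, pin_mid within 8 mm of bracket_hole (shoulder within about 7 mm of the cheek); jar, butter, cheese and label within 30 mm of where they stood (all of step 2 and linear speed of pin below 0.02 m/s and distance of each of jar, butter, label, cheese from where it was at the start of the episode below 0.03 m); the robot touches nothing.
It fails at once if the jar is knocked over or pushed away (distance of jar from where it was at the start of the episode above 0.03 m or angle between jar's own z axis and vertical above 0.5 rad).
It fails at once if the butter pack is pushed away (distance of butter from where it was at the start of the episode above 0.03 m).
It fails at once if the price label is knocked over or pushed away (distance of label from where it was at the start of the episode above 0.03 m or angle between label's own z axis and vertical above 0.5 rad).
It fails at once if the cheese is pushed away (distance of cheese from where it was at the start of the episode above 0.03 m).
It also fails if it takes over 58 s, if anything falls off the work surface, if the arm or the gripper's body presses on something with over 40 N, if the wrist force passes 120 N, or if a joint passes its speed limit or range.

### The arm

A 6-joint arm with a two-finger parallel gripper is mounted at the origin on the work surface. World frame = base frame: x ahead of the robot, y to its left, z up, the work surface at z = 0. Lengths are in m, angles in rad, forces in N, time in s.
With the tool pointing down it reaches from about 0.2 to 0.875 m from the base axis. Payload 3.4 kg.
Tool frame: the origin (TCP) lies midway between the tips of the shut fingers; the grasp point (between the pads) lies 19 mm behind it; z points along the fingers, y is the line along which they close (so a half turn about z gives the same grasp; the last joint's range is limited). The gripper opens to 94 mm and grips with 3 to 60 N. Pads are 16 mm wide; open, the fingers measure 119 mm over their backs; the gripper's body (75 mm by 177 mm) begins 78 mm behind the grasp point.
Start: joints at [-1.464, 0.276, 1.505, -0, 1.361, -0.121], TCP at [0.13, -0.56, 0.205] pointing down, gripper open.
Joint ranges: [-2.89, 2.89], [-0.75, 2.08], [0.22, 2.7], [-1.18, 4.32], [0.11, 2.71], [-2.7, 2.7]. Speed limits (rad/s): [2.57, 2.57, 3.14, 3.14, 3.14, 3.14].

### API

Orientations are given as [roll, pitch, yaw] about the fixed x, y, z axes, in that order (R = Rz(yaw) Ry(pitch) Rx(roll)).
In Python, from workcell import bot, vision gives the robot as it stands. The module is installed in compiled form; this text tells all that it offers.
- The arm moves only by the tool servo_tool, never from a script. Its argument "motion" is a list of rows, each an object of numbers: "x", "y", "z": the shift along the world's x, y, z scaled (see below); "rx", "ry", "rz": the turn, a rotation vector about the world's x, y, z scaled (see below); "grip": the closure, from 0 (fully open) to 1 (shut). In form: [{"x": .., "y": .., "z": .., "rx": .., "ry": .., "rz": .., "grip": ..}, ...]. A call has 1 to 20 rows; each row shifts and turns the commanded pose from where the row before left it; what a row does not reach is not made up. The controller multiplies each number of a shift by 750 mm and each number of a turn by 90 degrees. A row lasts 1/8 s, in which the tool goes at most 62.5 mm and 10.7 degrees, less where a joint would pass 70% of its speed; a pose out of reach is approached as far as the arm can. A call with a number of a shift or a turn outside -1 to 1 is refused whole. A call with a gripper value outside its range is refused whole. The fingers move at their own pace and stop on an object; "newtons" is the grip in N (left out, the last holds). Time passes only in rows, so rows that do not move let the fingers close. It gives the time, the measured TCP pose, the force, the opening and the grip force at its end, in the units of the state.
- bot.sense(): the state, without advancing time (a new reading comes with each control period).
- vision.grab_frame(name): name is "scene" or "top" or "wrist"; returns (picture, depth): 420x560x3 uint8, red, green, blue; 420x560 float32, m along the optical axis (not along the pixel's ray), 0 where there is no reading.
- vision.get_calibration(name): a dict with "camera_matrix" (3x3 intrinsics, pixels), "cam_to_world" (4x4, takes a point from camera to world coordinates). Camera axes: x right, y down, z forward; pixel columns grow to the right and rows downward; lengths in m; the calibration is good to about 2 mm. A picture is of the moment at which its call begins: read the wrist's pose just before it. get_calibration takes no time and is no camera call; for the wrist camera it gives the pose at the moment of the call.
- bot.hand_in(): hands the job in; it is judged then, once.
The state is a dict: "t": time; "q": joint angles; "qd": joint speeds; "tau": joint torques, N m; "position": TCP position; "eef_rot": TCP orientation; "contact_force": force on the tool from outside, world axes, zero at the start; "ft_torque": the same for the moment, N m; "opening": finger opening in m; "grasp_force": force on a finger pad.
Only numpy, scipy, OpenCV 4.12 (cv2) and the standard library are available. Lean on these libraries where they do the work, as an engineer would, in place of code of your own. Each camera call takes 0.05 s, during which the arm holds its last target. There are 200 camera calls.

## Working session

There is one attempt and no reset: what is moved stays moved. The work goes in short steps, Python scripts to look and compute and a tool call to move; the robot and the scene stay as the last step left them, time stands still between calls to the robot, and variables do not carry over. Pictures are saved under pics/ and viewed, at most 10 in all, crops included, and the job is handed in when it is done.

Besides the shell and the picture viewer there is one more tool, called after "Emit:" as a command line: name --argument value ..., lists and objects as JSON in quotes. servo_tool: Moves the arm, as the interface text tells. Shifts and turns lie within -1 to 1; 1 stands for 750 mm of shift or 90 degrees of turn. Its arguments: {"type":"object","properties":{"motion":{"type":"array"},"newtons":{"type":"number"}},"required":["motion"]}

```bash
mkdir -p pics; python3 - <<'E'
from workcell import bot, vision
import cv2,numpy as np
for n in("scene","top"):
    p,d=vision.grab_frame(n); c=vision.get_calibration(n)
    cv2.imwrite(f"pics/{n}0.png",p[:,:,::-1]); np.savez(f"{n}0.npz",p=p,d=d,K=c["camera_matrix"],T=c["cam_to_world"])
    print(n,c["camera_matrix"].round(1).tolist(),c["cam_to_world"].round(3).tolist())
print(bot.sense())
E
```

```text
scene [[437.5, 0.0, 275.5], [0.0, 437.5, 212.6], [0.0, 0.0, 1.0]] [[-0.369, 0.577, -0.728, 1.211], [0.929, 0.233, -0.286, 0.25], [0.004, -0.783, -0.622, 0.639], [0.0, 0.0, 0.0, 1.0]]
top [[425.3, 0.0, 277.6], [0.0, 425.3, 202.5], [0.0, 0.0, 1.0]] [[-0.018, -0.995, 0.094, 0.419], [-1.0, 0.017, -0.014, -0.023], [0.012, -0.094, -0.996, 1.121], [0.0, 0.0, 0.0, 1.0]]
{'t': 0.1, 'q': array([-1.46401516e+00,  2.76531897e-01,  1.50598700e+00,  1.15240900e-05,
        1.36071517e+00, -1.21015323e-01]), 'qd': array([ 0.00116635, -0.00277868, -0.00119647, -0.00135823,  0.00149619,
        0.00058095]), 'tau': array([ 6.69741676e-04, -4.05456913e+01, -2.37779170e+01,  7.03186984e-02,
        2.99264712e-02, -5.04782690e-05]), 'position': array([ 0.12978912, -0.5596397 ,  0.20469896]), 'eef_rot': array([-3.13996461e+00, -2.09335150e-04,  2.27793905e-01]), 'contact_force': array([ 0.07798235, -0.27603517, -0.36239319]), 'ft_torque': array([-0.02018518,  0.02054297, -0.02495646]), 'grasp_force': 0.0, 'opening': 0.09390790107047678}
```

View pics/scene0.png

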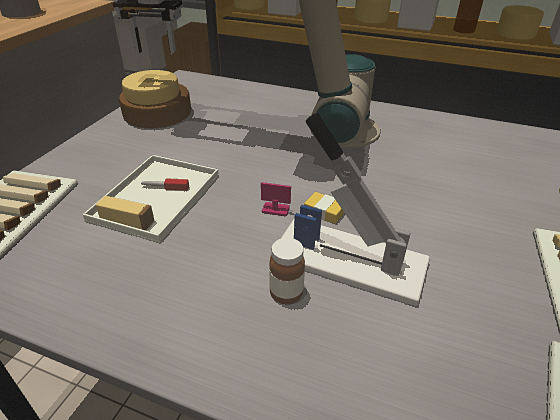

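View pics/top0.png

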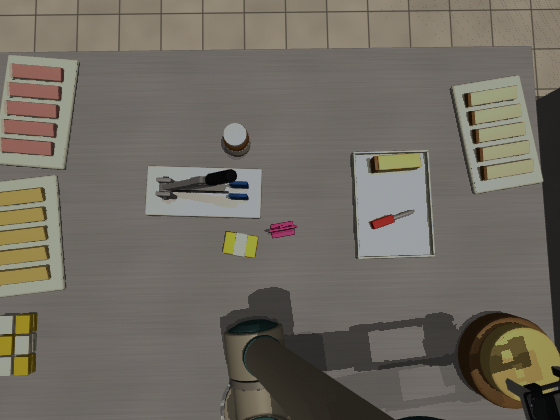

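The scene view shows the lever raised over the blue bracket (~308,225), with the jar at (287,270) and the butter at (324,207). In the top view the cutter board is at (204,192), with its hinge to the left (world +y). The jar is at (236,140) on the +x side and the butter at (240,244) on the -x side, so the pin goes in from -x. The pin is at (390,218) in the dish and the label at (283,229).

```bash
cat > h.py <<'E'
import numpy as np,cv2
def load(n):
    f=np.load(n+"0.npz"); return f["p"],f["d"],f["K"],f["T"]
def ray(uv,K,T,z):
    uv=np.atleast_2d(uv).astype(float)
    d=np.c_[(uv[:,0]-K[0,2])/K[0,0],(uv[:,1]-K[1,2])/K[1,1],np.ones(len(uv))]@T[:3,:3].T
    return T[:3,3]+d*((z-T[2,3])/d[:,2])[:,None]
def cloud(d,K,T):
    v,u=np.indices(d.shape)
    P=np.stack([(u-K[0,2])/K[0,0]*d,(v-K[1,2])/K[1,1]*d,d],-1)@T[:3,:3].T+T[:3,3]
    P[d==0]=np.nan; return P
def comps(m,lo=25):
    n,l,s,c=cv2.connectedComponentsWithStats(m.astype(np.uint8))
    return [(l==i) for i in range(1,n) if s[i,4]>=lo]
E
python3 - <<'E'
from h import *
for n in("top","scene"):
    p,d,K,T=load(n); P=cloud(d,K,T); h,s,v=[a.astype(int) for a in cv2.split(cv2.cvtColor(p,cv2.COLOR_RGB2HSV))]
    M={"red":((h<6)|(h>175))&(s>170)&(v>90),"mag":(h>155)&(h<175)&(s>120),"blue":(h>100)&(h<130)&(s>100)&(v>40),"yel":(h>20)&(h<34)&(s>150),
       "dark":(v<40)&(P[...,2]>.1)&(P[...,0]>.3)&(abs(P[...,1])<.35),"white":(s<40)&(v>170)}
    for k,m in M.items():
        for c in comps(m,20):
            w=P[c]; 
            if np.isnan(w).all() or k=="white" and c.sum()<150: continue
            r=cv2.minAreaRect(np.argwhere(c)[:,::-1].astype(np.float32))
            print(n,k,c.sum(),"rect",np.round(r[0]),np.round(r[1]),round(r[2]),"med",np.nanmedian(w,0).round(3),"lo",np.nanpercentile(w,3,0).round(3),"hi",np.nanpercentile(w,97,0).round(3))
E
```

```text
top red 168 rect [383. 221.] [ 8. 21.] 72 med [ 0.469 -0.31   0.027] lo [ 0.454 -0.334  0.023] hi [ 0.482 -0.285  0.03 ]
top mag 309 rect [283. 229.] [13. 28.] 80 med [ 0.452 -0.05   0.009] lo [ 0.436 -0.078  0.004] hi [ 0.472 -0.021  0.077]
top blue 64 rect [238. 182.] [18.  3.] 0 med [0.564 0.057 0.097] lo [0.54  0.038 0.092] hi [0.569 0.077 0.295]
top blue 61 rect [237. 195.] [17.  4.] 4 med [0.535 0.06  0.096] lo [0.532 0.038 0.068] hi [0.54  0.079 0.101]
top yel 216 rect [229. 242.] [10. 22.] 9 med [0.422 0.087 0.028] lo [0.397 0.074 0.024] hi [0.448 0.1   0.032]
top yel 225 rect [251. 246.] [10. 22.] 10 med [0.411 0.031 0.028] lo [0.386 0.017 0.024] hi [0.437 0.044 0.031]
top yel 721 rect [ 17. 332.] [23. 54.] 45 med [0.214 0.609 0.036] lo [0.161 0.581 0.007] hi [0.252 0.65  0.04 ]
top yel 427 rect [ 24. 364.] [22. 21.] 90 med [0.132 0.59  0.035] lo [0.11  0.581 0.004] hi [0.152 0.614 0.04 ]
top dark 450 rect [201. 181.] [12. 70.] 79 med [0.549 0.084 0.281] lo [0.539 0.049 0.126] hi [0.56  0.202 0.309]
scene red 39 rect [175. 180.] [ 4. 23.] 85 med [ 0.469 -0.317  0.026] lo [ 0
[... 1000 characters left out ...]
 897 rect [ 21. 197.] [ 51. 104.] 46 med [ 0.662 -0.552  0.012] lo [ 0.55  -0.711  0.01 ] hi [ 0.794 -0.525  0.014]
scene white 180 rect [325. 202.] [11. 19.] 42 med [0.418 0.06  0.028] lo [0.389 0.045 0.026] hi [0.442 0.075 0.03 ]
scene white 3326 rect [350. 255.] [156.  46.] 17 med [0.598 0.192 0.02 ] lo [0.511 0.02  0.017] hi [0.697 0.3   0.115]
scene white 1181 rect [350. 246.] [70. 25.] 16 med [0.525 0.145 0.019] lo [0.494 0.082 0.017] hi [0.552 0.215 0.021]
scene white 1016 rect [557. 271.] [93. 23.] 76 med [0.412 0.537 0.014] lo [0.316 0.519 0.011] hi [0.542 0.551 0.016]
scene white 683 rect [554. 380.] [78.  9.] 90 med [0.711 0.52  0.014] lo [0.632 0.51  0.011] hi [0.771 0.53  0.016]
```

```bash
python3 - <<'E'
from h import *
p,d,K,T=load("top"); P=cloud(d,K,T); h,s,v=[a.astype(int) for a in cv2.split(cv2.cvtColor(p,cv2.COLOR_RGB2HSV))]
m=np.zeros(h.shape,bool); m[155:230,135:275]=((s<45)&(v>120))[155:230,135:275]
b=max(comps(m),key=np.sum); hull=cv2.convexHull(np.argwhere(b)[:,::-1].astype(np.int32))
w=ray(hull[:,0],K,T,.02)[:,:2]; r=cv2.minAreaRect((w*1000).astype(np.float32)); print("board",r, cv2.boxPoints(r).round(1).tolist())
for n in("top","scene"):
    p,d,K,T=load(n); P=cloud(d,K,T); h,s,v=[a.astype(int) for a in cv2.split(cv2.cvtColor(p,cv2.COLOR_RGB2HSV))]
    red=((h<6)|(h>175))&(s>170)&(v>60); red=red&(abs(P[...,1]+.31)<.05)&(abs(P[...,0]-.47)<.05)
    w=ray(np.argwhere(red)[:,::-1],K,T,.027)[:,:2]*1000; r=cv2.minAreaRect(w.astype(np.float32)); print(n,"grip",r)
    box=(P[...,0]>.44)&(P[...,0]<.54)&(P[...,1]<-.338)&(P[...,1]>-.42)&(v<170 if n=="top" else v<150)
    c=comps(box,15)
    for k in c:
        q=ray(np.argwhere(k)[:,::-1],K,T,.016)[:,:2]*1000; r=cv2.minAreaRect(q.astype(np.float32)); print(n,"shaft",k.sum(),r,q.min(0),q.max(0))
    # lever: everything above bracket/posts
    L=(P[...,2]>.125)&(abs(P[...,0]-.553)<.03)&(P[...,1]>-.05)&(P[...,1]<.25)
    q=P[L]; print(n,"lever",L.sum()); A=np.polyfit(q[:,1],q[:,2],1); print("slope",np.arctan(A[0]),"x-fit",np.polyfit(q[:,1],q[:,0],1), "ylo/zhi",q[:,1].min(),q[:,2].max())
    J=(P[...,0]>.6)&(P[...,0]<.72)&(abs(P[...,1]-.06)<.06)&(P[...,2]>.1)&(P[...,2]<.125); print("jar top",np.nanmedian(P[J],0), np.nanpercentile(P[J],[3,97],0))
    E=(P[...,1]>.2)&(P[...,1]<.27)&(abs(P[...,0]-.555)<.05)&(P[...,2]>.094)&(P[...,2]<.106)
    for k in comps(E,6): print("post",k.sum(),np.median(P[k],0))
E
python3 - <<'E'
import cv2
a=cv2.imread('pics/top0.png')
cv2.imwrite('pics/c.png',cv2.hconcat([cv2.resize(a[150:240,140:270],None,fx=3,fy=3),cv2.resize(a[150:240,340:440],None,fx=3,fy=3)]))
E
```

```text
board ((555.0654296875, 153.5042266845703), (297.76409912109375, 127.93283081054688), 87.37996673583984) [[484.3999938964844, 7.699999809265137], [612.2000122070312, 1.899999976158142], [625.7999877929688, 299.29998779296875], [498.0, 305.20001220703125]]
top grip ((468.5313720703125, -309.05816650390625), (20.270198822021484, 55.37772750854492), 17.261241912841797)
top shaft 1145 ((489.29510498046875, -376.01922607421875), (99.220703125, 82.72945404052734), 0.7016438841819763) [ 439.82113435 -417.13526992] [ 539.17234367 -334.09208761]
top lever 716
slope -0.8627502476212718 x-fit [0.04328617 0.54638287] ylo/zhi 0.04505536532046832 0.3142546668420445
jar top [0.67997648 0.06250295 0.11492035] [[0.65586885 0.03801794 0.10754971]
 [0.70589654 0.08797596 0.11858482]]
post 60 [0.57559954 0.2378155  0.0993728 ]
post 22 [0.55662628 0.23462422 0.10200477]
post 60 [0.54163854 0.23885929 0.09960043]
scene grip ((469.4621276855469, -307.19061279296875), (17.178991317749023, 55.699588775634766), 27.739543914794922)
scene shaft 125 ((494.93157958984375, -359.63037109375), (25.93740463256836, 60.54827117919922), 22.041820526123047) [ 480.60082349 -391.19661194] [ 511.93148231 -328.21283654]
scene lever 2577
slope -0.8828128131383839 x-fit [0.01145941 0.55775609] ylo/zhi 0.0475360735721688 0.3095448224709619
jar top [0.6888302  0.06668489 0.11383455] [[0.65949424 0.04141803 0.10199385]
 [0.70938773 0.0903715  0.11588022]]
post 287 [0.56530764 0.23471191 0.09883022]
```

View pics/c.png

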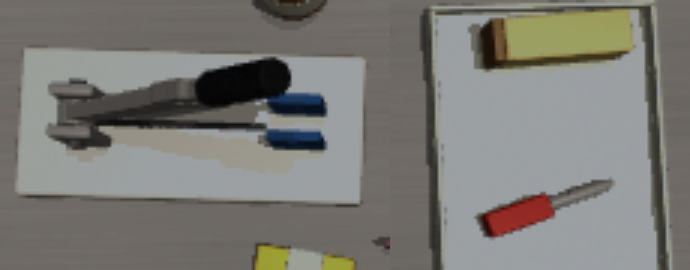

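The crop confirms the pin's tip points image right and up, about 72° clockwise from world +x, with the grip centre at (0.4685,-0.309). Three estimates of the bracket agree: board, cheeks and posts give the origin at (0.5507,0.0586) with yaw -2.6°. The lever is at about 0.87 rad. First I move above the handle with the fingers shut.

Emit:
servo_tool --motion '[{"x": 0.0375,"y": 0.0579,"z": 0.024,"rz": 0.055,"grip": 1},{"x": 0.0375,"y": 0.0579,"z": 0.024,"rz": 0.055,"grip": 1},{"x": 0.0375,"y": 0.0579,"z": 0.024,"rz": 0.055,"grip": 1},{"x": 0.0375,"y": 0.0579,"z": 0.024,"rz": 0.055,"grip": 1},{"x": 0.0375,"y": 0.0579,"z": 0.024,"rz": 0.055,"grip": 1},{"x": 0.0375,"y": 0.0579,"z": 0.024,"rz": 0.055,"grip": 1},{"x": 0.0375,"y": 0.0579,"z": 0.024,"rz": 0.055,"grip": 1},{"x": 0.0375,"y": 0.0579,"z": 0.024,"rz": 0.055,"grip": 1},{"x": 0.0375,"y": 0.0579,"rz": 0.055,"grip": 1},{"x": 0.0375,"y": 0.0579,"rz": 0.055,"grip": 1},{"x": 0.0375,"y": 0.0579,"rz": 0.055,"grip": 1},{"x": 0.0375,"y": 0.0579,"rz": 0.055,"grip": 1},{"x": 0.0375,"y": 0.0579,"rz": 0.055,"grip": 1},{"x": 0.0375,"y": 0.0579,"rz": 0.055,"grip": 1},{"x": 0.0375,"y": 0.0579,"rz": 0.055,"grip": 1},{"grip": 1}]' --newtons 20

```text
validation failed for argument at $.mo...
```

```bash
python3 - <<'E'
import numpy as np
t=np.r_[.9,np.arange(.8,-.05,-.1),-.02];c,s=np.cos(t),np.sin(t)
y=.188-.255*c+.013*s;z=.075+.255*s+.013*c
W=np.c_[.5507+.0457*y,.0586+.999*y,z]
print(W.round(4)); print((np.diff(W,axis=0)/.75).round(4))
E
```

```text
[[ 0.5525  0.0982  0.2828]
 [ 0.5516  0.0782  0.267 ]
 [ 0.5508  0.0599  0.2492]
 [ 0.55    0.0435  0.2297]
 [ 0.5493  0.0291  0.2087]
 [ 0.5488  0.0168  0.1863]
 [ 0.5483  0.0069  0.1628]
 [ 0.548  -0.0007  0.1384]
 [ 0.5478 -0.0058  0.1134]
 [ 0.5476 -0.0083  0.088 ]
 [ 0.5476 -0.0085  0.0829]]
[[-0.0012 -0.0266 -0.0211]
 [-0.0011 -0.0244 -0.0237]
 [-0.001  -0.0219 -0.026 ]
 [-0.0009 -0.0192 -0.0281]
 [-0.0007 -0.0163 -0.0298]
 [-0.0006 -0.0133 -0.0313]
 [-0.0005 -0.0101 -0.0325]
 [-0.0003 -0.0068 -0.0333]
 [-0.0002 -0.0034 -0.0339]
 [-0.     -0.0003 -0.0068]]
```

The call was refused, possibly because each row must hold all the keys. I'll resend it with every key filled in.

Emit:
servo_tool --motion '[{"x": 0.0375,"y": 0.0579,"z": 0.024,"rx": 0,"ry": 0,"rz": 0.055,"grip": 1},{"x": 0.0375,"y": 0.0579,"z": 0.024,"rx": 0,"ry": 0,"rz": 0.055,"grip": 1},{"x": 0.0375,"y": 0.0579,"z": 0.024,"rx": 0,"ry": 0,"rz": 0.055,"grip": 1},{"x": 0.0375,"y": 0.0579,"z": 0.024,"rx": 0,"ry": 0,"rz": 0.055,"grip": 1},{"x": 0.0375,"y": 0.0579,"z": 0.024,"rx": 0,"ry": 0,"rz": 0.055,"grip": 1},{"x": 0.0375,"y": 0.0579,"z": 0.024,"rx": 0,"ry": 0,"rz": 0.055,"grip": 1},{"x": 0.0375,"y": 0.0579,"z": 0.024,"rx": 0,"ry": 0,"rz": 0.055,"grip": 1},{"x": 0.0375,"y": 0.0579,"z": 0.024,"rx": 0,"ry": 0,"rz": 0.055,"grip": 1},{"x": 0.0375,"y": 0.0579,"z": 0,"rx": 0,"ry": 0,"rz": 0.055,"grip": 1},{"x": 0.0375,"y": 0.0579,"z": 0,"rx": 0,"ry": 0,"rz": 0.055,"grip": 1},{"x": 0.0375,"y": 0.0579,"z": 0,"rx": 0,"ry": 0,"rz": 0.055,"grip": 1},{"x": 0.0375,"y": 0.0579,"z": 0,"rx": 0,"ry": 0,"rz": 0.055,"grip": 1},{"x": 0.0375,"y": 0.0579,"z": 0,"rx": 0,"ry": 0,"rz": 0.055,"grip": 1},{"x": 0.0375,"y": 0.0579,"z": 0,"rx": 0,"ry": 0,"rz": 0.055,"grip": 1},{"x": 0.0375,"y": 0.0579,"z": 0,"rx": 0,"ry": 0,"rz": 0.055,"grip": 1},{"x": 0,"y": 0,"z": 0,"rx": 0,"ry": 0,"rz": 0,"grip": 1}]' --newtons 20

```text
t: 2.1
position: [0.5528, 0.0939, 0.3478]
eef_rot: [-3.139, -0.001, 1.528]
contact_force: [-0.6, -0.5, -0.8]
opening: 0.0008
grasp_force: 0.0
```

Emit:
servo_tool --motion '[{"x": 0,"y": 0.002,"z": -0.029,"rx": 0,"ry": 0,"rz": 0,"grip": 1},{"x": 0,"y": 0.002,"z": -0.029,"rx": 0,"ry": 0,"rz": 0,"grip": 1},{"x": 0,"y": 0.002,"z": -0.029,"rx": 0,"ry": 0,"rz": 0,"grip": 1},{"x": -0.0006,"y": -0.0133,"z": -0.0105,"rx": 0,"ry": 0,"rz": 0,"grip": 1},{"x": -0.0006,"y": -0.0133,"z": -0.0105,"rx": 0,"ry": 0,"rz": 0,"grip": 1},{"x": -0.0006,"y": -0.0122,"z": -0.0118,"rx": 0,"ry": 0,"rz": 0,"grip": 1},{"x": -0.0006,"y": -0.0122,"z": -0.0118,"rx": 0,"ry": 0,"rz": 0,"grip": 1},{"x": -0.0005,"y": -0.011,"z": -0.013,"rx": 0,"ry": 0,"rz": 0,"grip": 1},{"x": -0.0005,"y": -0.011,"z": -0.013,"rx": 0,"ry": 0,"rz": 0,"grip": 1}]'

```text
t: 3.22
position: [0.5492, 0.0401, 0.2308]
eef_rot: [3.141, 0.0, 1.524]
contact_force: [-0.4, 0.6, 1.5]
opening: 0.0002
grasp_force: 0.8
```

Emit:
servo_tool --motion '[{"x": 0,"y": -0.0085,"z": -0.014,"rx": 0,"ry": 0,"rz": 0,"grip": 1},{"x": 0,"y": -0.0085,"z": -0.014,"rx": 0,"ry": 0,"rz": 0,"grip": 1},{"x": -0.0004,"y": -0.008,"z": -0.0149,"rx": 0,"ry": 0,"rz": 0,"grip": 1},{"x": -0.0004,"y": -0.008,"z": -0.0149,"rx": 0,"ry": 0,"rz": 0,"grip": 1},{"x": -0.0003,"y": -0.0066,"z": -0.0156,"rx": 0,"ry": 0,"rz": 0,"grip": 1},{"x": -0.0003,"y": -0.0066,"z": -0.0156,"rx": 0,"ry": 0,"rz": 0,"grip": 1}]'

```text
t: 3.98
position: [0.5483, 0.006, 0.1638]
eef_rot: [3.141, -0.0, 1.524]
contact_force: [0.5, 0.3, 2.1]
opening: 0.0006
grasp_force: 0.7
```

```bash
python3 - <<'E'
from workcell import bot, vision
import cv2
p,d=vision.grab_frame("scene"); cv2.imwrite("pics/s1.png",p[60:340,130:450,::-1])
E
```

```text
(no output)
```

View pics/s1.png

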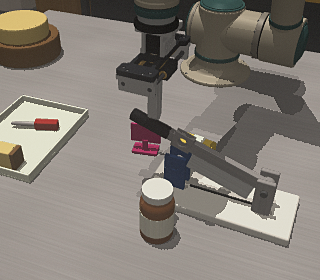

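The lever is following: the fingertip sits on the handle (crop ~(155,115)) and the lever is down to about 0.3 rad. The jar and label haven't moved. I carry on down to the stop.

Emit:
servo_tool --motion '[{"x": 0,"y": -0.005,"z": -0.0162,"rx": 0,"ry": 0,"rz": 0,"grip": 1},{"x": 0,"y": -0.005,"z": -0.0162,"rx": 0,"ry": 0,"rz": 0,"grip": 1},{"x": 0,"y": -0.0034,"z": -0.0167,"rx": 0,"ry": 0,"rz": 0,"grip": 1},{"x": 0,"y": -0.0034,"z": -0.0167,"rx": 0,"ry": 0,"rz": 0,"grip": 1},{"x": 0,"y": -0.0017,"z": -0.0167,"rx": 0,"ry": 0,"rz": 0,"grip": 1},{"x": 0,"y": -0.0017,"z": -0.015,"rx": 0,"ry": 0,"rz": 0,"grip": 1},{"x": 0,"y": 0,"z": -0.004,"rx": 0,"ry": 0,"rz": 0,"grip": 1},{"x": 0,"y": 0,"z": 0,"rx": 0,"ry": 0,"rz": 0,"grip": 1}]'

```text
t: 5.03
position: [0.5485, -0.0089, 0.0884]
eef_rot: [3.141, 0.0, 1.524]
contact_force: [-0.7, 0.4, 1.3]
opening: 0.0003
grasp_force: 0.0
```

Emit:
servo_tool --motion '[{"x": 0,"y": 0,"z": -0.004,"rx": 0,"ry": 0,"rz": 0,"grip": 1},{"x": 0,"y": 0,"z": -0.003,"rx": 0,"ry": 0,"rz": 0,"grip": 1},{"x": 0,"y": 0,"z": 0,"rx": 0,"ry": 0,"rz": 0,"grip": 1}]'

```text
t: 5.4
position: [0.5489, -0.0089, 0.0878]
eef_rot: [3.138, 0.001, 1.524]
contact_force: [-7.8, 0.9, 26.0]
opening: 0.0005
grasp_force: 13.1
```

Emit:
servo_tool --motion '[{"x": 0,"y": 0,"z": 0.06,"rx": 0,"ry": 0,"rz": 0,"grip": 1},{"x": 0,"y": 0,"z": 0.06,"rx": 0,"ry": 0,"rz": 0,"grip": 0.4},{"x": -0.0179,"y": -0.0667,"z": 0.01,"rx": 0,"ry": 0,"rz": 0.038,"grip": 0.4},{"x": -0.0179,"y": -0.0667,"z": 0,"rx": 0,"ry": 0,"rz": 0.038,"grip": 0.4},{"x": -0.0179,"y": -0.0667,"z": 0,"rx": 0,"ry": 0,"rz": 0.038,"grip": 0.4},{"x": -0.0179,"y": -0.0667,"z": 0,"rx": 0,"ry": 0,"rz": 0.038,"grip": 0.4},{"x": -0.0179,"y": -0.0667,"z": 0,"rx": 0,"ry": 0,"rz": 0.038,"grip": 0.4},{"x": -0.0179,"y": -0.0667,"z": 0,"rx": 0,"ry": 0,"rz": 0.038,"grip": 0.4},{"x": 0,"y": 0,"z": 0,"rx": 0,"ry": 0,"rz": 0,"grip": 0.4},{"x": 0,"y": 0,"z": 0,"rx": 0,"ry": 0,"rz": 0,"grip": 0.4}]'

```text
t: 6.65
position: [0.4676, -0.3086, 0.1805]
eef_rot: [3.141, -0.001, 1.881]
contact_force: [0.1, -0.7, -0.0]
opening: 0.0563
grasp_force: 0.0
```

```bash
python3 - <<'E'
from workcell import bot, vision
from h import *
c=vision.get_calibration("wrist");K,T=c["camera_matrix"],c["cam_to_world"]
p,d=vision.grab_frame("wrist"); cv2.imwrite("pics/w1.png",p[:,:,::-1]); np.savez("wrist0.npz",p=p,d=d,K=K,T=T)
P=cloud(d,K,T);h,s,v=[a.astype(int) for a in cv2.split(cv2.cvtColor(p,cv2.COLOR_RGB2HSV))]
red=((h<6)|(h>175))&(s>150)&(v>60)
k=max(comps(red),key=np.sum); t=k&(P[...,2]>.022)&(P[...,2]<.032)
q=P[t][:,:2]*1000; print(k.sum(),t.sum(),np.nanmedian(P[k],0),cv2.minAreaRect(q.astype(np.float32)))
S=(P[...,2]>.010)&(P[...,2]<.024)&(np.hypot(P[...,0]-.495,P[...,1]+.37)<.055)&(s<80)
for k in comps(S,60):
    q=P[k][:,:2]*1000; l=cv2.fitLine(q.astype(np.float32),cv2.DIST_L2,0,.01,.01).ravel(); print("shaft",k.sum(),l,q.min(0),q.max(0))
# lever state
p,d=vision.grab_frame("top");c=vision.get_calibration("top");P=cloud(d,c["camera_matrix"],c["cam_to_world"])
H=(abs(P[...,0]-.548)<.012)&(P[...,1]>-.05)&(P[...,1]<.03)&(P[...,2]>.05)
print("handle top",np.nanpercentile(P[H],[2,50,98],0))
print(bot.sense()["position"],bot.sense()["opening"])
E
```

```text
1220 1212 [ 0.46810822 -0.30855952  0.02661388] ((468.6142272949219, -309.5168151855469), (20.367429733276367, 57.29254150390625), 18.636388778686523)
shaft 610 [ 3.0793482e-01 -9.5140743e-01  4.8642490e+02 -3.6418863e+02] [ 472.59009915 -395.3502185 ] [ 498.724484 -337.946665]
handle top [[ 0.53641441 -0.04939279  0.07879359]
 [ 0.54706793 -0.01003184  0.08585849]
 [ 0.55808048  0.02851047  0.09067366]]
[ 0.46794395 -0.30770556  0.18064852] 0.05646519870245191
```

View pics/w1.png

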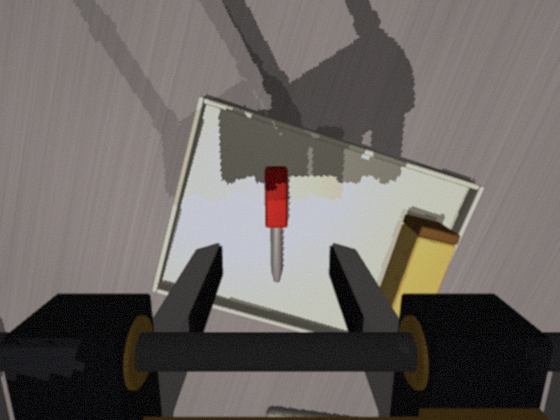

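The wrist view shows the pin grip at (277,195) between the fingers, with the shaft parallel to them and the cheese clear at (425,260). The measured pin is at (0.4686,-0.3095) with its axis at -71.7°, which matches the tool yaw. I go down and grip it.

Emit:
servo_tool --motion '[{"x": 0.0008,"y": -0.0018,"z": -0.05,"rx": 0,"ry": 0,"rz": 0,"grip": 0.4},{"x": 0,"y": 0,"z": -0.05,"rx": 0,"ry": 0,"rz": 0,"grip": 0.4},{"x": 0,"y": 0,"z": -0.05,"rx": 0,"ry": 0,"rz": 0,"grip": 0.4},{"x": 0,"y": 0,"z": -0.05,"rx": 0,"ry": 0,"rz": 0,"grip": 0.4},{"x": 0,"y": 0,"z": -0.0144,"rx": 0,"ry": 0,"rz": 0,"grip": 0.4},{"x": 0,"y": 0,"z": -0.0144,"rx": 0,"ry": 0,"rz": 0,"grip": 0.4},{"x": 0,"y": 0,"z": 0,"rx": 0,"ry": 0,"rz": 0,"grip": 0.6},{"x": 0,"y": 0,"z": 0,"rx": 0,"ry": 0,"rz": 0,"grip": 0.7},{"x": 0,"y": 0,"z": 0,"rx": 0,"ry": 0,"rz": 0,"grip": 1},{"x": 0,"y": 0,"z": 0,"rx": 0,"ry": 0,"rz": 0,"grip": 1},{"x": 0,"y": 0,"z": 0,"rx": 0,"ry": 0,"rz": 0,"grip": 1},{"x": 0,"y": 0,"z": 0,"rx": 0,"ry": 0,"rz": 0,"grip": 1}]' --newtons 35

```text
t: 8.25
position: [0.4685, -0.3107, 0.0097]
eef_rot: [3.141, 0.001, 1.882]
contact_force: [0.3, 0.7, 6.0]
opening: 0.0218
grasp_force: 35.0
```

Emit:
servo_tool --motion '[{"x": 0,"y": 0,"z": 0.025,"rx": 0,"ry": 0,"rz": 0,"grip": 1},{"x": 0,"y": 0,"z": 0.0625,"rx": 0,"ry": 0,"rz": 0,"grip": 1},{"x": 0,"y": 0,"z": 0.0625,"rx": 0,"ry": 0,"rz": 0,"grip": 1},{"x": 0,"y": 0,"z": 0.0625,"rx": 0,"ry": 0,"rz": 0,"grip": 1},{"x": -0.0093,"y": 0.0626,"z": 0,"rx": 0,"ry": 0,"rz": 0.0967,"grip": 1},{"x": -0.0093,"y": 0.0626,"z": 0,"rx": 0,"ry": 0,"rz": 0.0967,"grip": 1},{"x": -0.0093,"y": 0.0626,"z": 0,"rx": 0,"ry": 0,"rz": 0.0967,"grip": 1},{"x": -0.0093,"y": 0.0626,"z": 0,"rx": 0,"ry": 0,"rz": 0.0967,"grip": 1},{"x": -0.0093,"y": 0.0626,"z": 0,"rx": 0,"ry": 0,"rz": 0.0967,"grip": 1},{"x": -0.0093,"y": 0.0626,"z": 0,"rx": 0,"ry": 0,"rz": 0.0967,"grip": 1},{"x": -0.0093,"y": 0.0626,"z": 0,"rx": 0,"ry": 0,"rz": 0.0967,"grip": 1},{"x": -0.0093,"y": 0.0626,"z": 0,"rx": 0,"ry": 0,"rz": 0.0967,"grip": 1},{"x": 0,"y": 0,"z": -0.03,"rx": 0,"ry": 0,"rz": 0,"grip": 1},{"x": 0,"y": 0,"z": 0,"rx": 0,"ry": 0,"rz": 0,"grip": 1},{"x": 0,"y": 0,"z": 0,"rx": 0,"ry": 0,"rz": 0,"grip": 1}]'

```text
t: 10.12
position: [0.4125, 0.0649, 0.146]
eef_rot: [-3.142, -0.0, 3.096]
contact_force: [0.6, -0.2, -1.5]
opening: 0.0216
grasp_force: 35.0
```

```bash
python3 - <<'E'
from workcell import bot, vision
from h import *
st=bot.sense(); print(st["position"],st["eef_rot"],st["opening"],st["contact_force"])
for n in("wrist","scene"):
    c=vision.get_calibration(n);K,T=c["camera_matrix"],c["cam_to_world"]
    p,d=vision.grab_frame(n); cv2.imwrite(f"pics/{n}2.png",p[:,:,::-1]); P=cloud(d,K,T)
    zt=st["position"][2]+.006
    S=(P[...,0]>.448)&(P[...,0]<.515)&(abs(P[...,1]-.062)<.03)&(abs(P[...,2]-zt)<.02)
    for k in comps(S,15):
        q=P[k]; print(n,"shaft",k.sum(),np.polyfit(q[:,0]-.48,q[:,1],1),np.polyfit(q[:,0]-.48,q[:,2],1),"xmax",q[:,0].max(),"n",np.median(q,0))
    C=(P[...,2]>.091)&(P[...,2]<.103)&(P[...,1]>.03)&(P[...,1]<.09)&(P[...,0]>.52)&(P[...,0]<.58)
    h,s,v=cv2.split(cv2.cvtColor(p,cv2.COLOR_RGB2HSV)); C&=(h>100)&(h<130)&(s>100)
    for k in comps(C,15): q=P[k]; print(n,"cheek",k.sum(),np.median(q,0),q.min(0),q.max(0))
E
```

```text
[0.41249344 0.06486956 0.14604843] [-3.14152910e+00 -2.99448099e-04  3.09627933e+00] 0.021569862856042243 [ 0.55737926 -0.17752017 -1.45857913]
wrist shaft 679 [-0.03567815  0.06138628] [-0.07148992  0.15671397] xmax 0.5009236458720623 n [0.48377026 0.06118479 0.15667677]
wrist cheek 249 [0.53285844 0.04432719 0.09638778] [0.52999639 0.03771553 0.09106543] [0.5396446  0.0510408  0.09839909]
wrist cheek 266 [0.53435166 0.07407302 0.09630773] [0.53141355 0.06642487 0.09124603] [0.54095956 0.0815702  0.09789089]
wrist cheek 187 [0.56202374 0.05872504 0.0927063 ] [0.56004954 0.03767988 0.09101715] [0.5637647  0.07899612 0.09559325]
scene shaft 100 [-0.05776857  0.06389175] [-0.04645187  0.15500964] xmax 0.500874730410174 n [0.47749784 0.06427088 0.15576919]
scene cheek 51 [0.53639596 0.0628524  0.09639245] [0.53235702 0.03914159 0.09372241] [0.54186585 0.08261272 0.0981956 ]
scene cheek 55 [0.56644403 0.06044077 0.09620974] [0.5620531  0.03743543 0.09439351] [0.5714667  0.08132766 0.09863318]
```

View pics/scene2.png

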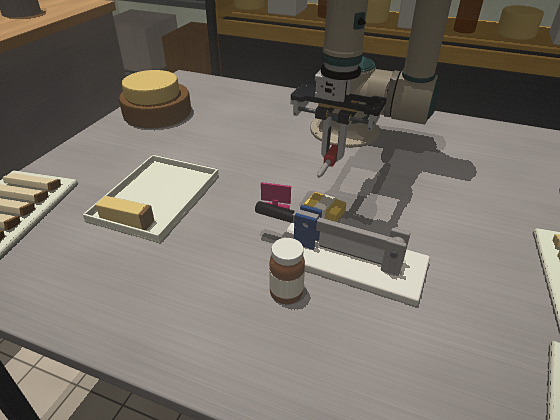

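View pics/wrist2.png

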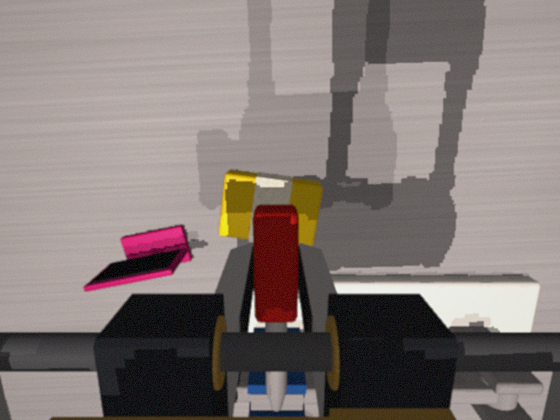

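The scene view shows the lever level in the bracket, with the jar, butter and label where they stood and the dish holding only the cheese. The wrist view shows the pin held straight with its shaft in line with the cheeks (~(277,380)); the measured axis is y≈0.0614 at x=0.48 against 0.0618 for the hole line. I lower it and start the insertion.

Emit:
servo_tool --motion '[{"x": 0,"y": 0,"z": -0.0344,"rx": 0,"ry": 0,"rz": 0,"grip": 1},{"x": 0,"y": 0,"z": -0.0344,"rx": 0,"ry": 0,"rz": 0,"grip": 1},{"x": 0,"y": 0,"z": -0.0344,"rx": 0,"ry": 0,"rz": 0,"grip": 1},{"x": 0,"y": 0,"z": 0,"rx": 0,"ry": 0,"rz": 0,"grip": 1},{"x": 0.0133,"y": -0.0006,"z": 0,"rx": 0,"ry": 0,"rz": 0,"grip": 1},{"x": 0.0133,"y": -0.0006,"z": 0,"rx": 0,"ry": 0,"rz": 0,"grip": 1},{"x": 0.0133,"y": -0.0006,"z": 0,"rx": 0,"ry": 0,"rz": 0,"grip": 1},{"x": 0.0133,"y": -0.0006,"z": 0,"rx": 0,"ry": 0,"rz": 0,"grip": 1},{"x": 0,"y": 0,"z": 0,"rx": 0,"ry": 0,"rz": 0,"grip": 1}]'

```text
t: 11.35
position: [0.4535, 0.0634, 0.0687]
eef_rot: [3.141, 0.001, 3.097]
contact_force: [0.4, -0.8, -1.7]
opening: 0.0219
grasp_force: 35.0
```

Emit:
servo_tool --motion '[{"x": 0.0133,"y": -0.0006,"z": 0,"rx": 0,"ry": 0,"rz": 0,"grip": 1},{"x": 0.0133,"y": -0.0006,"z": 0,"rx": 0,"ry": 0,"rz": 0,"grip": 1},{"x": 0.0133,"y": -0.0006,"z": 0,"rx": 0,"ry": 0,"rz": 0,"grip": 1},{"x": 0,"y": 0,"z": 0,"rx": 0,"ry": 0,"rz": 0,"grip": 1}]'

```text
t: 11.85
position: [0.4834, 0.062, 0.0685]
eef_rot: [3.141, 0.001, 3.097]
contact_force: [-1.0, -0.4, -1.5]
opening: 0.0219
grasp_force: 35.0
```

Emit:
servo_tool --motion '[{"x": 0.0107,"y": -0.0005,"z": 0,"rx": 0,"ry": 0,"rz": 0,"grip": 1},{"x": 0.0107,"y": -0.0005,"z": 0,"rx": 0,"ry": 0,"rz": 0,"grip": 1},{"x": 0.0053,"y": 0,"z": 0,"rx": 0,"ry": 0,"rz": 0,"grip": 1},{"x": 0,"y": 0,"z": 0,"rx": 0,"ry": 0,"rz": 0,"grip": 1}]'

```text
t: 12.35
position: [0.5025, 0.0613, 0.0685]
eef_rot: [3.141, -0.0, 3.097]
contact_force: [-0.0, -0.3, -1.7]
opening: 0.0216
grasp_force: 35.0
```

Still no contact, so I push on until the shoulder meets the cheek.

Emit:
servo_tool --motion '[{"x": 0.004,"y": 0,"z": 0,"rx": 0,"ry": 0,"rz": 0,"grip": 1},{"x": 0.002,"y": 0,"z": 0,"rx": 0,"ry": 0,"rz": 0,"grip": 1},{"x": 0,"y": 0,"z": 0,"rx": 0,"ry": 0,"rz": 0,"grip": 1}]'

```text
t: 12.72
position: [0.5041, 0.0614, 0.0681]
eef_rot: [-3.141, -0.005, 3.097]
contact_force: [-4.7, -0.5, 1.7]
opening: 0.0218
grasp_force: 35.0
```

The shoulder is on the cheek. I release, back off upward and check.

Emit:
servo_tool --motion '[{"x": 0,"y": 0,"z": 0,"rx": 0,"ry": 0,"rz": 0,"grip": 0.65},{"x": 0,"y": 0,"z": 0,"rx": 0,"ry": 0,"rz": 0,"grip": 0.6},{"x": 0,"y": 0,"z": 0,"rx": 0,"ry": 0,"rz": 0,"grip": 0.55},{"x": 0,"y": 0,"z": 0.02,"rx": 0,"ry": 0,"rz": 0,"grip": 0.55},{"x": 0,"y": 0,"z": 0.04,"rx": 0,"ry": 0,"rz": 0,"grip": 0.55},{"x": -0.02,"y": 0,"z": 0.05,"rx": 0,"ry": 0,"rz": 0,"grip": 0.55},{"x": -0.04,"y": 0,"z": 0.05,"rx": 0,"ry": 0,"rz": 0,"grip": 0.55},{"x": -0.05,"y": 0,"z": 0,"rx": 0,"ry": 0,"rz": 0,"grip": 0.55},{"x": 0,"y": 0,"z": 0,"rx": 0,"ry": 0,"rz": 0,"grip": 0.55}]'

```text
t: 13.85
position: [0.4223, 0.0615, 0.1901]
eef_rot: [3.141, 0.002, 3.097]
contact_force: [0.4, -0.2, 0.9]
opening: 0.0424
grasp_force: 0.0
```

```bash
python3 - <<'E'
from workcell import bot, vision
from h import *
ims=[]
for n in("wrist","scene","top"):
    c=vision.get_calibration(n);K,T=c["camera_matrix"],c["cam_to_world"]
    p,d=vision.grab_frame(n); P=cloud(d,K,T); ims.append(cv2.resize(p[:,:,::-1],(400,300)))
    h,s,v=[a.astype(int) for a in cv2.split(cv2.cvtColor(p,cv2.COLOR_RGB2HSV))]
    R=((h<6)|(h>175))&(s>150)&(v>50)&(abs(P[...,1]-.06)<.04)&(P[...,0]>.44)&(P[...,0]<.56)&(P[...,2]>.04)
    q=P[R]; print(n,R.sum(),q.min(0),q.max(0),"z slope",np.polyfit(q[q[:,2]>.078][:,0],q[q[:,2]>.078][:,2],1)[0] if (q[:,2]>.078).sum()>9 else None,"y slope",np.polyfit(q[:,0],q[:,1],1)[0])
cv2.imwrite("pics/end.png",cv2.hconcat(ims[:2]))
E
```

```text
wrist 1537 [0.47169045 0.04972216 0.04840881] [0.53301319 0.07243029 0.08444853] z slope 0.10352403838293539 y slope -0.04750411867216881
scene 94 [0.47402915 0.05351886 0.06035552] [0.51095301 0.07412978 0.08129997] z slope 0.08928623269556789 y slope -0.050161094432686425
top 88 [0.49998248 0.04930698 0.07378833] [0.52978616 0.07142117 0.08636339] z slope 0.10207357350776806 y slope -0.22238964494561664
```

View pics/end.png

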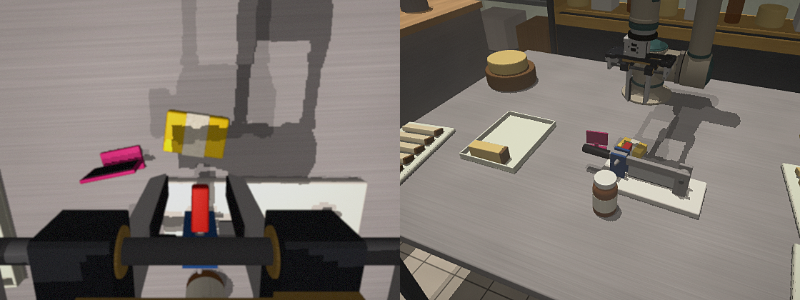

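In the wrist view (left half) the pin's red grip is against the blue cheek at (200,205). The scene view (right half) shows the lever down and the other objects in place. The pin tilts about 0.10 rad, within the 0.2 limit, and the shoulder is at x≈0.532, against the cheek face at 0.5317. I hand it in.

```bash
python3 -c "
from workcell import bot
print(bot.hand_in())"
```

```text
the job is handed in; nothing more can be done
None
```

I swung the lever down onto its stop, pushed the lock pin home from the side away from the jar, released it and handed the job in; the hand-in gave no verdict, but my last measurement had the pin's shoulder on the cheek, tilted about 0.10 rad (limit 0.2), and the jar, butter, cheese and label looked unmoved.

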